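# Brush out the aerial camera's barrel and seat its bayonet filter cell

## Robot

A 7-joint arm with a two-finger parallel gripper is mounted at the origin on the work surface. World frame = base frame: x ahead of the robot, y to its left, z up, the work surface at z = 0. Lengths are in mm, angles in rad, forces in N, time in s.
With the tool pointing down it reaches from about 425 to 925 mm from the base axis. Payload 6.8 kg.
Tool frame: the origin (TCP) lies between the finger pads; the fingertips stand 19 mm ahead of it and the grasp point (between the pads) is the TCP; z points along the fingers, y is the line along which they close (so a half turn about z gives the same grasp; the last joint's range is limited). The gripper opens to 85 mm and grips with 20 to 120 N. Pads are 22 mm wide; open, the fingers measure 114 mm over their backs; the gripper's body (76 mm by 85 mm) begins 54 mm behind the grasp point. The pads swing forward as they close: fully open they stand 13 mm farther back than shut.
Start: joints at [-1.399, 0.477, 0.022, 1.555, -0.011, 1.109, -0.083], TCP at [186.406, 648.768, 250.308] pointing down, gripper open.
Joint ranges: [-2.96, 2.96], [-0.34, 2.1], [-1.41, 1.46], [0.24, 2.44], [-1.37, 4.51], [0.17, 1.92], [-2.96, 2.96]. Speed limits (rad/s): [2.39, 2.39, 3.14, 3.14, 3.14, 3.14, 3.14].

## Interface

Orientations are given as a unit quaternion [w, x, y, z].
In Python, from workcell import ctrl gives the robot as it stands. The module is installed in compiled form; this text tells all that it offers.
- The arm moves only by the shell command python3 -m handwheel 'ROWS' [FORCE]. ROWS is JSON, a list of rows, each an object with "linear": the shift along the tool's x, y, z in cm, a list of three; "delta_rot": the turn, a rotation vector about the tool's x, y, z in degrees, a list of three; "hand": the closure, from 0 (fully open) to 1 (shut). In form: [{"linear": [dx, dy, dz], "delta_rot": [wx, wy, wz], "hand": hand}, ...]. A call has 1 to 12 rows; each row shifts and turns the commanded pose from where the row before left it, along the tool's axes as they then stand; what a row does not reach is not made up. A row lasts 1/12 s, in which the tool goes at most 41.7 mm and 7.16 degrees, less where a joint would pass 70% of its speed; a pose out of reach is approached as far as the arm can. A call is refused whole if a number of a shift passes 4.17 or a number of a turn 7.16, either way. A call with a gripper value outside its range is refused whole. The fingers move at their own pace and stop on an object; FORCE is the grip in N (left out, the last holds). Time passes only in rows, so rows that do not move let the fingers close. It gives the time, the measured TCP pose, the force, the opening and the grip force at its end, in the units of the state.
- ctrl.state(): the state, without advancing time (a new reading comes with each control period).
- ctrl.read_camera(name): name is "side" or "top" or "wrist"; returns a dict with "image" (400x640x3 uint8, red, green, blue), "z_map" (400x640 float32, mm along the optical axis (not along the pixel's ray), 0 where there is no reading), "camera_matrix" (3x3 intrinsics, pixels), "D" ([k1, k2, p1, p2, k3] as OpenCV has them; the pictures are not rectified), "R" (3x3) and "t" (3): a world point X has camera coordinates R X + t. Camera axes: x right, y down, z forward; pixel columns grow to the right and rows downward; lengths in mm; the calibration is good to about 2 mm. A picture is of the moment at which its call begins.
- ctrl.hand_in(): hands the job in; it is judged then, once.
The state is a dict: "time": time; "joint_positions": joint angles; "qvel": joint speeds; "joint_torque": joint torques, N m; "ee_pos": TCP position; "tool_rot": TCP orientation; "wrist_force": force on the tool from outside, world axes, zero at the start; "ft_torque": the same for the moment, N m; "finger_gap": opening from 0.0 (shut) to 1.0 (fully open); "finger_force": force on a finger pad.
Only numpy, scipy, OpenCV 4.12 (cv2) and the standard library are available. Lean on these libraries where they do the work, as an engineer would, in place of code of your own. Each camera call takes 0.05 s, during which the arm holds its last target. There are 200 camera calls.

## Task

Take the long brush from its stand, work it down to near the bottom of the open barrel of the camera head, back up until its tip is near the mouth, and down to near the bottom again, then put it back upright in its stand and let it go. Then set the knurled filter cell over the barrel, turn it until its hidden keyways drop over the pins, and push it fully home against its spring. Finish while still holding the cell pushed home, and leave everything else on the bench where it is.

Things in the scene. Friction and masses are not known exactly. Their poses are not given: they have to be found in the camera images.
- camera_head: camera head fixed to the bench, lens barrel upwards: grey block 90 x 90 x 60 mm high with cooling fins. Origin at the centre of its underside, on the bench; z up along the axis of the barrel that stands on it.
- mouth (a point): centre of the mouth of the camera's open aluminium barrel, 96 mm above the bench. Outside diameter 40 mm, tapered to 34 mm in the top 9 mm. The bore is 29 mm wide at the mouth, about 32 mm or more below it, and its floor lies 8 mm above the bench.
- pins (a point): point on the barrel axis level with the tops of its four pins, 82 mm above the bench. Pins 5 mm thick, 90 degrees apart, tips 24 mm from the axis; which way they point differs each time, whatever this frame says. Below them a sprung steel ring, 56 mm in diameter, top 76 mm above the bench, pushes up with 4 N and gives way 6 mm to a firm stop (9 N).
- collar: the filter cell: knurled plain aluminium collar, 56 mm outside diameter (57 over the knurling), 32 mm high, about 0.11 kg, closed on top by a dark filter disc. Origin at the centre of its open underside, z up. On the barrel its origin is 82 mm above the bench while it rests on the pins, 76 mm once dropped onto the spring ring, 70 mm fully home. Let go there, the spring lifts it.
- keyways (a point): inside the collar, on its axis at its lower edge: an 8 mm high ledge with a 43 mm opening (1.5 mm clear round the barrel), cut by four keyways 9 mm wide, 90 degrees apart, on the collar's own x and y axes, hidden from outside. Above the ledge it is 50 mm wide. Turning up to 90 degrees either way finds the pins (about 5 degrees of play each way).
- brush: long round brush, 200 mm: grey bristle head 22 mm in diameter from 0 to 55 mm, steel rod 6 mm thick to 110 mm, wooden handle 16 mm thick from 110 to 200 mm. Origin at the tip of the head (lower end), z along it towards the handle; stands upright at the start. 45 g.
- holder: the brush's stand, fixed: black tube 60 mm high, 38 mm outside and 30 mm inside diameter, flared at the open top to 42 mm inside, inner floor 6 mm above the bench, on a 68 mm foot plate. Origin at the centre of its underside, z up. The brush stands in it on its head.
- motor: bystander: small drone motor, 28 mm in diameter, 20 mm high plus a 10 mm shaft, origin under its centre
- ring: bystander: plain thin aluminium ring, 34 mm outside diameter, 9 mm high, origin under its centre (not the filter cell)
- battery: bystander: battery pack 105 x 34 x 26 mm, origin under its centre, long along its x
- driver: bystander: screwdriver lying on the bench, 170 mm, along its x
- tin: bystander: low round screw tin, 56 mm in diameter, 28 mm high, origin under its centre
Not all that is in view belongs to the job. Of the things like the brush, leave any that is pink, turquoise or yellow; of the rest the larger one is meant.

How it is judged (in metres and radians):
On the way, in this order (a step that is already met when the one before it is completed fails the run):
1. the brush tip is near the bottom of the barrel's bore (horizontal distance between brush and camera_head below 0.012 m and z of brush in the frame of camera_head below 0.032 m), for 0.05 s.
2. the brush is drawn up so that its tip is near the mouth, still over the bore (horizontal distance between brush and camera_head below 0.012 m and z of brush in the frame of camera_head above 0.065 m), for 0.05 s.
3. the brush tip is down near the bottom again (all of step 1), for 0.05 s.
4. the brush stands in its stand again, let go (horizontal distance between brush and holder below 0.01 m and z of brush in the frame of holder below 0.016 m and angle between brush's own z axis and vertical below 0.2 rad and contact force between the fingers and brush below 0.1 N), for 0.2 s.
5. the filter cell is fully home on the barrel, held by the fingers (z of collar in the frame of camera_head below 0.0725 m and horizontal distance between collar and camera_head below 0.004 m and angle between collar's own z axis and vertical below 0.07 rad and contact force between the fingers and collar above 2 N), for 0.2 s.
At the end, for the whole second after the job is handed in: Filter cell held by the fingers (over 2 N) and home: origin under 72.5 mm above the bench, within 4 mm of the barrel axis, tilt under 4 degrees; brush in its stand (within 10 mm of its axis, tip under 16 mm, tilt under 11 degrees); no bystander moved 30 mm (all of step 5 and horizontal distance between brush and holder below 0.01 m and z of brush in the frame of holder below 0.016 m and angle between brush's own z axis and vertical below 0.2 rad and distance of each of motor, ring, battery, driver, tin from where it was at the start of the episode below 0.03 m); the arm keeps its last pose, push and grip.
It fails at once if a bystander is moved by 30 mm or more (distance of any of motor, ring, battery, driver, tin from where it was at the start of the episode above 0.03 m).
It also fails if it takes over 72 s, if anything falls off the work surface, if the arm or the gripper's body presses on something with over 40 N, if the wrist force passes 120 N, or if a joint passes its speed limit or range.

## Working session

There is one attempt and no reset: what is moved stays moved. The work goes in short steps, Python scripts to look and compute and a shell command to move; the robot and the scene stay as the last step left them, time stands still between calls to the robot, and variables do not carry over. Pictures are saved under pics/ and viewed, at most 10 in all, crops included, and the job is handed in when it is done.

```bash
mkdir -p pics
cat > h.py <<'E'
import numpy as np, cv2
from workcell import ctrl
from scipy.spatial.transform import Rotation as Ro
def cam(n):
    c=ctrl.read_camera(n); c['n']=n
    for k in('camera_matrix','D','R','t'): c[k]=np.array(c[k],float)
    return c
def save(c,f): cv2.imwrite('pics/'+f,c['image'][:,:,::-1])
def ray(c,u,v):
    p=cv2.undistortPoints(np.array([[[u,v]]],float),c['camera_matrix'],c['D'])[0,0]
    d=c['R'].T@np.array([p[0],p[1],1.]); o=-c['R'].T@c['t'].reshape(3); return o,d
def onplane(c,u,v,z):
    o,d=ray(c,u,v); return o+d*(z-o[2])/d[2]
def cloud(c):
    vv,uu=np.mgrid[0:400,0:640]
    p=cv2.undistortPoints(np.stack([uu,vv],-1).reshape(-1,1,2).astype(float),c['camera_matrix'],c['D']).reshape(400,640,2)
    z=c['z_map']; P=np.dstack([p[...,0]*z,p[...,1]*z,z])
    W=(P-c['t'].reshape(3))@c['R']; W[z==0]=np.nan; return W
def proj(c,X):
    return cv2.projectPoints(np.array(X,float).reshape(-1,1,3),cv2.Rodrigues(c['R'])[0],c['t'],c['camera_matrix'],c['D'])[0].reshape(-1,2)
E
python3 - <<'E'
from h import *
for n in('top','side'):
    c=cam(n); save(c,n+'0.png'); np.savez('pics/'+n+'0.npz',**c)
    print(n,-c['R'].T@c['t'])
s=ctrl.state(); print(s['ee_pos'],s['tool_rot'],s['finger_gap'])
print(Ro.from_quat(np.roll(s['tool_rot'],-1)).as_matrix().round(3))
E
```

```text
top [ 434.31823957  -33.8859668  1016.5407729 ]
side [ 299.35616703 -558.53614666  692.43053137]
[186.27678872 648.27230392 249.42002506] [-5.71407829e-05  1.39420768e-01  9.90232897e-01 -8.10225620e-04] 0.9964391661071067
[[-0.961  0.276 -0.   ]
 [ 0.276  0.961 -0.002]
 [-0.    -0.002 -1.   ]]
```

View pics/top0.png

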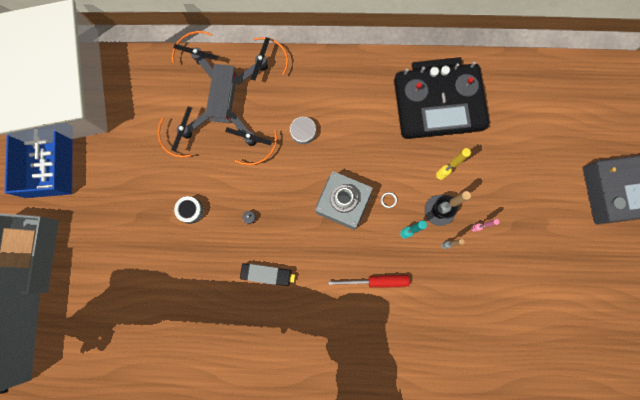

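View pics/side0.png

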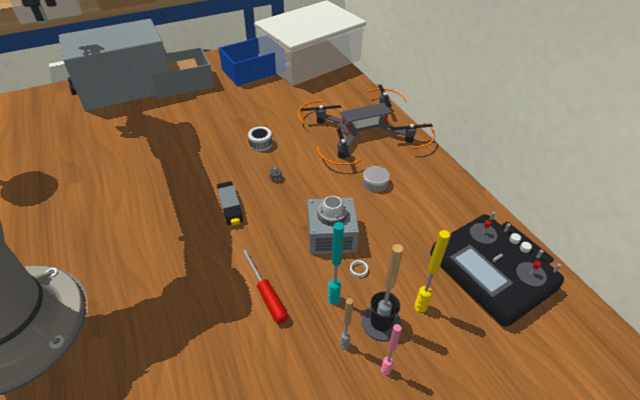

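The top view shows the barrel at about (345,197), the collar at (188,209), the stand at (441,209) with the wooden handle top at about (462,198), the tin at (303,129) and the ring at (389,200). The lookalike brushes stand around the stand.

Run:
```python
from h import *
T=dict(np.load('pics/top0.npz')); S=dict(np.load('pics/side0.npz'))
for n,c,boxes in(('top',T,dict(head=(310,165,380,232),collar=(170,190,207,227),brush=(415,180,476,232),motor=(238,205,262,228),ring=(379,190,400,210),tin=(286,113,320,146))),
                 ('side',S,dict(head=(300,190,365,255),collar=(245,122,276,155),brush=(355,240,410,340)))):
    W=cloud(c)
    for k,(a,b,d,e) in boxes.items():
        P=W[b:e,a:d].reshape(-1,3); P=P[~np.isnan(P[:,0])&(P[:,2]>5)]
        print(n,k,len(P),'zmax',P[:,2].max().round(1))
        h,ed=np.histogram(P[:,2],bins=np.arange(0,230,10))
        for i in np.where(h>8)[0]:
            q=P[(P[:,2]>=ed[i])&(P[:,2]<ed[i+1])]; mn,mx=q.min(0),q.max(0)
            print('  z',ed[i],len(q),'mid',((mn+mx)/2)[:2].round(1),'ext',(mx-mn)[:2].round(1))
```

```text
top head 2096 zmax 99.0
  z 0 70 mid [589.2 -59.2] ext [131.6 127.4]
  z 10 51 mid [557.8 -41.5] ext [73.3 86. ]
  z 20 32 mid [558.8 -43.6] ext [73.2 85.4]
  z 30 36 mid [558.2 -40.1] ext [74.3 86.7]
  z 40 119 mid [575.6 -54.1] ext [105.8 114.4]
  z 50 599 mid [578.2 -54.9] ext [113.6 110.7]
  z 60 791 mid [579.7 -54.9] ext [113.1 114.5]
  z 70 244 mid [578.3 -54.4] ext [53.4 52.9]
  z 80 52 mid [579.3 -56.3] ext [45.2 44.5]
  z 90 102 mid [580. -54.] ext [36.8 36. ]
top collar 642 zmax 38.1
  z 0 24 mid [558.4 288.9] ext [78.  74.1]
  z 10 39 mid [551.1 271.9] ext [50.8 41.6]
  z 20 87 mid [554.7 280.5] ext [56.8 57.7]
  z 30 492 mid [555.  279.4] ext [54.4 56.1]
top brush 916 zmax 208.8
  z 0 204 mid [ 577.  -273.9] ext [107.5 128.2]
  z 10 32 mid [ 557.4 -291. ] ext [66.  89.9]
  z 20 30 mid [ 554.3 -289.6] ext [56.5 87.6]
  z 30 26 mid [ 566.9 -261.5] ext [32.  31.6]
  z 40 46 mid [ 569.1 -265.2] ext [31.2 27.3]
  z 50 190 mid [ 567.9 -263.8] ext [47.7 44.9]
  z 60 80 mid [ 568.4 -263.6] ext [45.8 45.2]
  z 120 13 mid [ 567.9 -257.9] ext [13.4  5.6]
  z 130 12 mid [ 564.8 -259.
[... 2144 characters left out ...]
 ]
  z 60 136 mid [ 569.3 -263.2] ext [48.3 48.3]
  z 70 13 mid [ 568.2 -263.3] ext [4.1 4.8]
  z 80 11 mid [ 568.5 -263.9] ext [3.5 3.5]
  z 90 13 mid [ 568.1 -264.1] ext [4.8 3.3]
  z 100 21 mid [ 549.3 -301.1] ext [44.7 79.3]
  z 110 36 mid [ 550.3 -300.3] ext [47.6 86.2]
  z 120 67 mid [ 550.2 -301.8] ext [48.6 82.3]
  z 130 108 mid [ 550.4 -300.2] ext [49.1 85.4]
  z 140 43 mid [ 552.  -299.4] ext [44.3 84.8]
  z 150 47 mid [ 567.3 -264. ] ext [12.8 13.5]
  z 160 46 mid [ 567.5 -263.7] ext [13.  14.6]
  z 170 53 mid [ 567.9 -264.3] ext [13.6 13. ]
  z 180 49 mid [ 568.1 -265.6] ext [14.  11.3]
  z 190 47 mid [ 567.7 -264.7] ext [13.  13.3]
  z 200 105 mid [ 568.6 -263.1] ext [15.2 16.3]
```

```bash
python3 -m handwheel '[{"linear":[0,0,-1],"delta_rot":[0,0,-5.34],"hand":0.45},{"linear":[0,0,-1],"delta_rot":[0,0,-5.34],"hand":0.45},{"linear":[0,0,-1],"delta_rot":[0,0,-5.34],"hand":0.45},{"linear":[0,0,0],"delta_rot":[0,0,0],"hand":0.45}]' 60
python3 -m handwheel '[{"linear":[-2.8,-2.9,0],"delta_rot":[0,0,0],"hand":0.45},{"linear":[-2.8,-2.9,0],"delta_rot":[0,0,0],"hand":0.45},{"linear":[-2.8,-2.9,0],"delta_rot":[0,0,0],"hand":0.45},{"linear":[-2.8,-2.9,0],"delta_rot":[0,0,0],"hand":0.45},{"linear":[-2.8,-2.9,0],"delta_rot":[0,0,0],"hand":0.45},{"linear":[-2.8,-2.9,0],"delta_rot":[0,0,0],"hand":0.45},{"linear":[-2.8,-2.9,0],"delta_rot":[0,0,0],"hand":0.45},{"linear":[-2.8,-2.9,0],"delta_rot":[0,0,0],"hand":0.45},{"linear":[-2.8,-2.9,0],"delta_rot":[0,0,0],"hand":0.45},{"linear":[-2.8,-2.9,0],"delta_rot":[0,0,0],"hand":0.45},{"linear":[-2.8,-2.9,0],"delta_rot":[0,0,0],"hand":0.45},{"linear":[0,0,0],"delta_rot":[0,0,0],"hand":0.45}]'
python3 -c "
from h import *
s=ctrl.state();print(np.round(s['joint_positions'],2))
print(Ro.from_quat(np.roll(s['tool_rot'],-1)).as_matrix().round(3))"
```

```text
time: 0.43
ee_pos: [186.7, 649.5, 282.0]
tool_rot: [0.0, -0.001, 1.0, 0.001]
wrist_force: [0.7, -0.4, 0.1]
finger_gap: 0.55
finger_force: 0.0
time: 1.43
ee_pos: [500.7, 320.5, 279.8]
tool_rot: [0.001, 0.008, 1.0, -0.002]
wrist_force: [0.4, -1.5, -1.1]
finger_gap: 0.551
finger_force: 0.0
[-0.78  0.32  0.13  1.73 -0.04  1.1   0.92]
[[-1.     0.016  0.003]
 [ 0.016  1.    -0.005]
 [-0.003 -0.005 -1.   ]]
```

```bash
python3 -m handwheel '[{"linear":[-0.4,-4,0],"delta_rot":[0,0,0],"hand":0.45},{"linear":[-0.4,-4,0],"delta_rot":[0,0,0],"hand":0.45},{"linear":[-0.4,-4,0],"delta_rot":[0,0,0],"hand":0.45},{"linear":[-0.4,-4,0],"delta_rot":[0,0,0],"hand":0.45},{"linear":[-0.4,-4,0],"delta_rot":[0,0,0],"hand":0.45},{"linear":[-0.4,-4,0],"delta_rot":[0,0,0],"hand":0.45},{"linear":[-0.4,-4,0],"delta_rot":[0,0,0],"hand":0.45},{"linear":[-0.4,-4,0],"delta_rot":[0,0,0],"hand":0.45},{"linear":[-0.4,-4,0],"delta_rot":[0,0,0],"hand":0.45},{"linear":[-0.4,-4,0],"delta_rot":[0,0,0],"hand":0.45},{"linear":[-0.4,-4,0],"delta_rot":[0,0,0],"hand":0.45},{"linear":[0,0,0],"delta_rot":[0,0,0],"hand":0.45}]'
python3 -m handwheel '[{"linear":[-0.4,-3,0],"delta_rot":[0,0,0],"hand":0.45},{"linear":[-0.4,-3,0],"delta_rot":[0,0,0],"hand":0.45},{"linear":[0,0,0],"delta_rot":[0,0,0],"hand":0.45},{"linear":[0,0,0],"delta_rot":[0,0,0],"hand":0.45}]'
python3 - <<'E'
from h import *
s=ctrl.state();print(np.round(s['joint_positions'],2))
R=Ro.from_quat(np.roll(s['tool_rot'],-1)).as_matrix();print(R.round(4))
print('to brush, tool mm',R.T@(np.array([568.5,-263.7,172])-s['ee_pos']))
c=cam('wrist'); save(c,'w1.png'); print(-c['R'].T@c['t'])
c=cam('side'); save(c,'s1.png')
E
```

```text
time: 2.43
ee_pos: [537.2, -119.8, 280.2]
tool_rot: [0.0, 0.007, 1.0, -0.002]
wrist_force: [-0.0, -0.4, 1.3]
finger_gap: 0.549
finger_force: 0.0
time: 2.77
ee_pos: [545.7, -172.0, 279.6]
tool_rot: [-0.0, 0.003, 1.0, -0.0]
wrist_force: [-0.4, 0.5, 0.5]
finger_gap: 0.552
finger_force: 0.0
[-0.12  0.29  0.39  1.79 -0.12  1.08  1.88]
[[-1.0e+00  6.4e-03 -1.0e-03]
 [ 6.5e-03  1.0e+00 -6.0e-04]
 [ 1.0e-03 -6.0e-04 -1.0e+00]]
to brush, tool mm [-23.54057381 -91.49511292 107.67074774]
[ 479.61981699 -171.61764837  403.56460946]
```

View pics/w1.png

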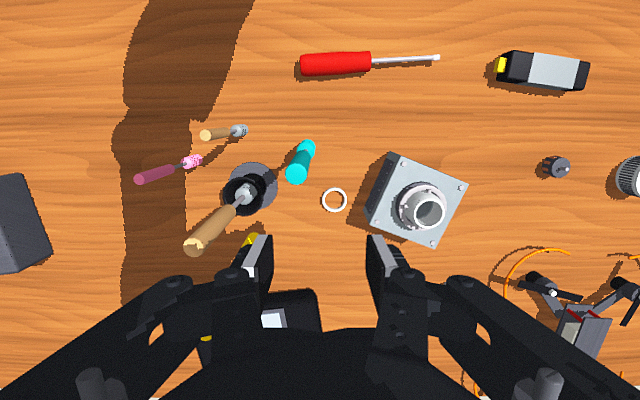

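The wrist view shows the handle top at about (195,243), clear of the turquoise brush at (298,165), and the barrel at (425,208).

```bash
python3 -m handwheel '[{"linear":[-0.78,-3.05,0],"delta_rot":[0,0,0],"hand":0.45},{"linear":[-0.78,-3.05,0],"delta_rot":[0,0,0],"hand":0.45},{"linear":[-0.78,-3.05,0],"delta_rot":[0,0,0],"hand":0.45},{"linear":[0,0,0],"delta_rot":[0,0,0],"hand":0.45},{"linear":[0,0,0],"delta_rot":[0,0,0],"hand":0.45}]'
python3 - <<'E'
from h import *
s=ctrl.state()
R=Ro.from_quat(np.roll(s['tool_rot'],-1)).as_matrix();print(Ro.from_matrix(R.T@np.diag([-1,1,-1])).as_rotvec(degrees=True))
print('to brush, tool mm',R.T@(np.array([568.5,-263.7,172])-s['ee_pos']))
c=cam('wrist'); W=cloud(c); m=(W[...,2]>198)&(W[...,2]<215)&(np.hypot(W[...,0]-568,W[...,1]+264)<25)
P=W[m]; print(len(P),P.min(0),P.max(0),(P.min(0)+P.max(0))/2)
E
```

```text
time: 3.28
ee_pos: [569.6, -262.1, 279.8]
tool_rot: [-0.0, 0.001, 1.0, -0.0]
wrist_force: [0.2, 0.3, 0.5]
finger_gap: 0.548
finger_force: 0.0
[-0.00698923 -0.03838465 -0.13845517]
to brush, tool mm [  1.01208902  -1.54186394 107.82188341]
427 [ 561.06645685 -270.78392453  198.03389281] [ 576.15196672 -255.83330113  207.79699948] [ 568.60921179 -263.30861283  202.91544614]
```

```bash
python3 -m handwheel '[{"linear":[0.1,-0.13,1.8],"delta_rot":[0,0,0],"hand":0.45},{"linear":[0,0,2],"delta_rot":[0,0,0],"hand":0.45},{"linear":[0,0,2],"delta_rot":[0,0,0],"hand":0.45},{"linear":[0,0,2],"delta_rot":[0,0,0],"hand":0.45},{"linear":[0,0,2],"delta_rot":[0,0,0],"hand":0.45},{"linear":[0,0,1],"delta_rot":[0,0,0],"hand":0.45},{"linear":[0,0,0],"delta_rot":[0,0,0],"hand":0.45},{"linear":[0,0,0],"delta_rot":[0,0,0],"hand":0.45}]' 40
python3 -m handwheel '[{"linear":[0,0,0],"delta_rot":[0,0,0],"hand":0.7},{"linear":[0,0,0],"delta_rot":[0,0,0],"hand":0.75},{"linear":[0,0,0],"delta_rot":[0,0,0],"hand":0.8},{"linear":[0,0,0],"delta_rot":[0,0,0],"hand":1},{"linear":[0,0,0],"delta_rot":[0,0,0],"hand":1},{"linear":[0,0,0],"delta_rot":[0,0,0],"hand":1},{"linear":[0,0,0],"delta_rot":[0,0,0],"hand":1},{"linear":[0,0,0],"delta_rot":[0,0,0],"hand":1}]'
```

```text
time: 4.0
ee_pos: [568.9, -261.7, 172.4]
tool_rot: [-0.0, -0.001, 1.0, 0.0]
wrist_force: [-0.9, -0.0, -0.3]
finger_gap: 0.551
finger_force: 0.0
time: 4.67
ee_pos: [569.4, -263.5, 173.5]
tool_rot: [0.001, 0.0, 1.0, -0.0]
wrist_force: [-0.2, 0.9, 5.2]
finger_gap: 0.175
finger_force: 39.2
```

```bash
python3 -m handwheel '[{"linear":[0,0,-1],"delta_rot":[0,0,0],"hand":1},{"linear":[0,0,-1],"delta_rot":[0,0,0],"hand":1},{"linear":[0,0,-1],"delta_rot":[0,0,0],"hand":1},{"linear":[0,0,-1.5],"delta_rot":[0,0,0],"hand":1},{"linear":[0,0,-1.5],"delta_rot":[0,0,0],"hand":1},{"linear":[0,0,-1.5],"delta_rot":[0,0,0],"hand":1},{"linear":[0,0,-1.5],"delta_rot":[0,0,0],"hand":1},{"linear":[0,0,-1.5],"delta_rot":[0,0,0],"hand":1},{"linear":[0,0,-1.5],"delta_rot":[0,0,0],"hand":1},{"linear":[0,0,-1],"delta_rot":[0,0,0],"hand":1},{"linear":[0,0,0],"delta_rot":[0,0,0],"hand":1},{"linear":[0,0,0],"delta_rot":[0,0,0],"hand":1}]'
python3 - <<'E'
from h import *
s=ctrl.state()
R=Ro.from_quat(np.roll(s['tool_rot'],-1)).as_matrix();print(Ro.from_matrix(R.T@np.diag([-1,1,-1])).as_rotvec(degrees=True),np.round(s['joint_positions'],2))
c=cam('side'); save(c,'s2.png'); W=cloud(c)
m=(np.hypot(W[...,0]-568,W[...,1]+264)<16)&(W[...,2]>80); P=W[m]
for z in range(90,280,15):
    q=P[(P[:,2]>=z)&(P[:,2]<z+15)]
    if len(q)>3: print(z,len(q),((q.min(0)+q.max(0))/2)[:2],np.ptp(q,0)[:2])
print('zmin',np.percentile(P[:,2],[0,1]))
E
```

```text
time: 5.67
ee_pos: [568.7, -263.2, 302.8]
tool_rot: [0.001, 0.0, 1.0, -0.0]
wrist_force: [-0.5, -0.7, -1.3]
finger_gap: 0.175
finger_force: 39.0
[-0.01189186  0.06739199 -0.01314189] [ 0.02  0.37  0.42  1.64 -0.16  1.17  2.05]
135 91 [ 567.56565874 -264.31672877] [19.54785088 17.78687919]
150 93 [ 567.33471801 -263.86966256] [19.5533124  18.55071961]
165 92 [ 567.54207522 -264.1364447 ] [19.66908873 18.40034293]
180 168 [ 568.5149892  -262.73459283] [21.36473766 21.40849263]
195 28 [ 567.63526775 -263.85260835] [3.91423084 4.83499512]
210 32 [ 568.14775346 -263.22428013] [6.32391312 5.08402181]
225 33 [ 567.88911428 -263.57074955] [5.79917924 4.81075454]
240 52 [ 567.76652977 -264.1354286 ] [14.65194035 13.97390101]
255 103 [ 567.28965765 -263.59970344] [14.73403078 15.15004385]
270 66 [ 566.16064248 -265.16240601] [12.49248661 22.64988084]
zmin [135.06845878 137.01716219]
```

View pics/s2.png

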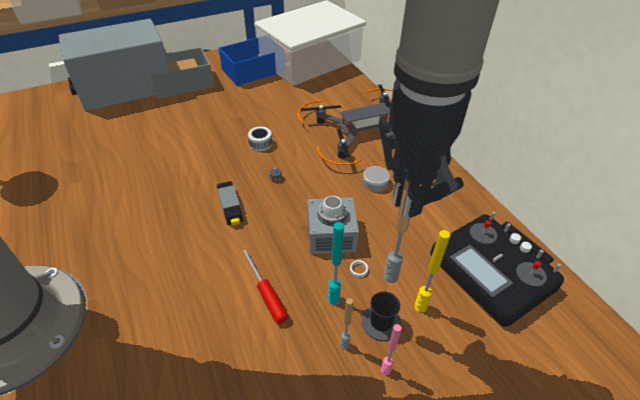

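The brush hangs upright in the hand; its head tip is at about (392,280), above the empty stand at (385,308).

```bash
python3 -m handwheel '[{"linear":[-0.1,1.5,0],"delta_rot":[0,0,0],"hand":1},{"linear":[-0.12,2.5,0],"delta_rot":[0,0,0],"hand":1},{"linear":[-0.12,2.5,0],"delta_rot":[0,0,0],"hand":1},{"linear":[-0.12,2.5,0],"delta_rot":[0,0,0],"hand":1},{"linear":[-0.12,2.5,0],"delta_rot":[0,0,0],"hand":1},{"linear":[-0.12,2.5,0],"delta_rot":[0,0,0],"hand":1},{"linear":[-0.12,2.5,0],"delta_rot":[0,0,0],"hand":1},{"linear":[-0.12,2.5,0],"delta_rot":[0,0,0],"hand":1},{"linear":[-0.1,1.9,0],"delta_rot":[0,0,0],"hand":1},{"linear":[0,0,0],"delta_rot":[0,0,0],"hand":1},{"linear":[0,0,0],"delta_rot":[0,0,0],"hand":1},{"linear":[0,0,0],"delta_rot":[0,0,0],"hand":1}]'
python3 - <<'E'
from h import *
s=ctrl.state()
R=Ro.from_quat(np.roll(s['tool_rot'],-1)).as_matrix();print(Ro.from_matrix(R.T@np.diag([-1,1,-1])).as_rotvec(degrees=True))
c=cam('side'); save(c,'s3.png'); W=cloud(c)
def mid(lo,hi,ctr,r):
    m=(np.hypot(W[...,0]-ctr[0],W[...,1]-ctr[1])<r)&(W[...,2]>lo)&(W[...,2]<hi); q=W[m]
    print(lo,len(q),(q.min(0)+q.max(0))/2,np.ptp(q,0)) if len(q) else print(lo,'none')
mid(85,100,(579,-55),30)
for z in(120,140,160,180,200,215,245): mid(z,z+15,(579,-55),22)
E
```

```text
time: 6.72
ee_pos: [578.6, -54.9, 301.5]
tool_rot: [-0.001, 0.0, 1.0, -0.0]
wrist_force: [0.7, -0.0, -0.2]
finger_gap: 0.175
finger_force: 39.0
[-0.04195769 -0.0855524  -0.0516283 ]
85 208 [579.40517028 -53.96220297  91.5864199 ] [38.40639022 38.67314502 13.16524393]
120 7 [578.47708149 -58.79163567 134.01350661] [21.0556427   9.72587041  1.72155387]
140 74 [576.76328204 -57.83730179 147.32979872] [19.17167806 16.93722395 14.54172677]
160 82 [577.58882971 -55.96142489 167.25699894] [20.26281158 17.76320634 14.49978922]
180 100 [578.28288093 -56.14416545 187.05790633] [20.07294545 19.01567967 14.04446619]
200 26 [577.06176596 -56.00479945 207.31484936] [ 5.51098816  6.27431067 14.40921464]
215 23 [578.0612423  -56.57008617 222.96176267] [ 6.19739269  4.64729316 13.80263559]
245 73 [576.65450875 -56.60664626 252.45933748] [13.21595577 12.31467161 14.80646985]
```

```bash
python3 -m handwheel '[{"linear":[-0.1,0.08,0],"delta_rot":[0,0,0],"hand":1},{"linear":[0,0,1.2],"delta_rot":[0,0,0],"hand":1},{"linear":[0,0,1.2],"delta_rot":[0,0,0],"hand":1},{"linear":[0,0,1.2],"delta_rot":[0,0,0],"hand":1},{"linear":[0,0,1.2],"delta_rot":[0,0,0],"hand":1},{"linear":[0,0,0],"delta_rot":[0,0,0],"hand":1}]'
python3 -m handwheel '[{"linear":[0,0,1.2],"delta_rot":[0,0,0],"hand":1},{"linear":[0,0,1.2],"delta_rot":[0,0,0],"hand":1},{"linear":[0,0,1.2],"delta_rot":[0,0,0],"hand":1},{"linear":[0,0,1.2],"delta_rot":[0,0,0],"hand":1},{"linear":[0,0,1],"delta_rot":[0,0,0],"hand":1},{"linear":[0,0,0.5],"delta_rot":[0,0,0],"hand":1},{"linear":[0,0,0],"delta_rot":[0,0,0],"hand":1},{"linear":[0,0,0],"delta_rot":[0,0,0],"hand":1}]'
```

```text
time: 7.27
ee_pos: [578.1, -53.2, 250.6]
tool_rot: [-0.003, 0.0, 1.0, -0.0]
wrist_force: [0.0, -0.0, -0.8]
finger_gap: 0.177
finger_force: 39.0
time: 7.93
ee_pos: [580.1, -53.4, 191.1]
tool_rot: [-0.0, 0.0, 1.0, -0.0]
wrist_force: [0.1, 0.4, -1.1]
finger_gap: 0.173
finger_force: 39.0
```

```bash
python3 -m handwheel '[{"linear":[0,0,0.4],"delta_rot":[0,0,0],"hand":1},{"linear":[0,0,0],"delta_rot":[0,0,0],"hand":1},{"linear":[0,0,0],"delta_rot":[0,0,0],"hand":1},{"linear":[0,0,-1.2],"delta_rot":[0,0,0],"hand":1},{"linear":[0,0,-1.2],"delta_rot":[0,0,0],"hand":1},{"linear":[0,0,-1.2],"delta_rot":[0,0,0],"hand":1},{"linear":[0,0,-1.2],"delta_rot":[0,0,0],"hand":1},{"linear":[0,0,-1.2],"delta_rot":[0,0,0],"hand":1},{"linear":[0,0,0],"delta_rot":[0,0,0],"hand":1},{"linear":[0,0,0],"delta_rot":[0,0,0],"hand":1}]'
python3 -m handwheel '[{"linear":[0,0,1.2],"delta_rot":[0,0,0],"hand":1},{"linear":[0,0,1.2],"delta_rot":[0,0,0],"hand":1},{"linear":[0,0,1.2],"delta_rot":[0,0,0],"hand":1},{"linear":[0,0,1.2],"delta_rot":[0,0,0],"hand":1},{"linear":[0,0,1],"delta_rot":[0,0,0],"hand":1},{"linear":[0,0,0.3],"delta_rot":[0,0,0],"hand":1},{"linear":[0,0,0],"delta_rot":[0,0,0],"hand":1},{"linear":[0,0,0],"delta_rot":[0,0,0],"hand":1}]'
python3 - <<'E'
from h import *
c=cam('side'); save(c,'s4.png'); W=cloud(c)
for z in(103,120,140,160):
    m=(np.hypot(W[...,0]-579,W[...,1]+55)<15)&(W[...,2]>z)&(W[...,2]<z+15); q=W[m]; print(z,len(q),(q.min(0)+q.max(0))/2,np.ptp(q,0))
# rod/handle boundary colour: find lowest wooden pixel height
im=c['image'].astype(int); m=(np.hypot(W[...,0]-579,W[...,1]+55)<15)&(W[...,2]>100)&(W[...,2]<180)&(im[...,0]-im[...,2]>40)
print('wood zmin',np.sort(W[m][:,2])[:5])
E
```

```text
time: 8.77
ee_pos: [580.6, -53.3, 248.5]
tool_rot: [0.001, 0.0, 1.0, 0.0]
wrist_force: [0.1, -0.2, -0.7]
finger_gap: 0.173
finger_force: 39.0
time: 9.43
ee_pos: [580.2, -53.5, 186.1]
tool_rot: [-0.0, 0.0, 1.0, -0.0]
wrist_force: [0.2, -0.8, -0.3]
finger_gap: 0.174
finger_force: 39.0
103 18 [578.76684991 -54.91278119 111.16047961] [ 4.05355805  4.89750291 13.34323599]
120 23 [577.69819725 -56.62772452 127.69922544] [11.35834063  9.71870983 14.45141319]
140 55 [578.86980253 -56.47600967 147.72314419] [13.20757458 11.04338141 14.27249315]
160 35 [576.90744022 -55.71745966 167.69672175] [16.45421184 25.62532928 14.32019627]
wood zmin [115.58645577 117.67544993 120.93263519 121.37189915 129.49535208]
```

```bash
python3 -m handwheel '[{"linear":[0,0,-1.2],"delta_rot":[0,0,0],"hand":1},{"linear":[0,0,-1.2],"delta_rot":[0,0,0],"hand":1},{"linear":[0,0,-1.2],"delta_rot":[0,0,0],"hand":1},{"linear":[0,0,-1.2],"delta_rot":[0,0,0],"hand":1},{"linear":[0,0,-1.2],"delta_rot":[0,0,0],"hand":1},{"linear":[0,0,-1.2],"delta_rot":[0,0,0],"hand":1},{"linear":[0,0,-1.2],"delta_rot":[0,0,0],"hand":1},{"linear":[0,0,-1.2],"delta_rot":[0,0,0],"hand":1},{"linear":[0,0,-1.2],"delta_rot":[0,0,0],"hand":1},{"linear":[0,0,-0.9],"delta_rot":[0,0,0],"hand":1},{"linear":[0,0,0],"delta_rot":[0,0,0],"hand":1}]'
python3 -m handwheel '[{"linear":[0.1,-1.5,0],"delta_rot":[0,0,0],"hand":1},{"linear":[0.12,-2.5,0],"delta_rot":[0,0,0],"hand":1},{"linear":[0.12,-2.5,0],"delta_rot":[0,0,0],"hand":1},{"linear":[0.12,-2.5,0],"delta_rot":[0,0,0],"hand":1},{"linear":[0.12,-2.5,0],"delta_rot":[0,0,0],"hand":1},{"linear":[0.12,-2.5,0],"delta_rot":[0,0,0],"hand":1},{"linear":[0.12,-2.5,0],"delta_rot":[0,0,0],"hand":1},{"linear":[0.12,-2.5,0],"delta_rot":[0,0,0],"hand":1},{"linear":[0.1,-1.9,0],"delta_rot":[0,0,0],"hand":1},{"linear":[0,0,0],"delta_rot":[0,0,0],"hand":1},{"linear":[0,0,0],"delta_rot":[0,0,0],"hand":1}]'
python3 - <<'E'
from h import *
s=ctrl.state()
R=Ro.from_quat(np.roll(s['tool_rot'],-1)).as_matrix();print(Ro.from_matrix(R.T@np.diag([-1,1,-1])).as_rotvec(degrees=True))
print(R.T@(np.array([568.7,-263.3,173])-s['ee_pos']))
c=cam('side'); W=cloud(c)
def mid(lo,hi,ctr,r):
    m=(np.hypot(W[...,0]-ctr[0],W[...,1]-ctr[1])<r)&(W[...,2]>lo)&(W[...,2]<hi); q=W[m]
    print(lo,len(q),(q.min(0)+q.max(0))/2,np.ptp(q,0)) if len(q) else print(lo,'none')
mid(50,70,(569,-263),30)
for z in(125,140,160,180,200,215,245): mid(z,z+15,(569,-263),18)
E
```

```text
time: 10.4
ee_pos: [581.1, -53.5, 305.7]
tool_rot: [0.002, 0.0, 1.0, 0.0]
wrist_force: [0.0, -0.3, -0.2]
finger_gap: 0.173
finger_force: 39.0
time: 11.32
ee_pos: [568.9, -263.5, 302.6]
tool_rot: [-0.001, 0.001, 1.0, 0.0]
wrist_force: [0.2, 0.4, -0.4]
finger_gap: 0.174
finger_force: 39.0
[ 0.00022763 -0.07331978 -0.16354869]
[5.21412711e-02 1.60443591e-01 1.29604007e+02]
50 367 [ 569.26250112 -262.89207302   56.60681662] [48.59269488 48.12542192 12.84176759]
125 28 [ 566.67032693 -264.02213105  136.70286912] [18.14819468 17.5686427   5.51553257]
140 90 [ 567.19035168 -264.18651398  147.58495064] [19.47924643 19.04954685 14.66775729]
160 97 [ 567.01288829 -264.45288055  167.47203016] [18.34092653 18.1579287  14.8316106 ]
180 164 [ 568.66047703 -262.50398579  187.54430161] [20.79836768 21.22114997 14.15141773]
200 28 [ 567.65340522 -263.66674479  207.29025555] [ 4.98733175  4.9745829  14.29243754]
215 34 [ 567.77731156 -263.83211952  222.34478421] [ 4.56635708  4.44668081 14.21268978]
245 88 [ 568.10457688 -264.42700908  252.69086282] [13.85575836 13.84446128 14.48758906]
```

```bash
python3 -m handwheel '[{"linear":[0,0,1.2],"delta_rot":[0,0,0],"hand":1},{"linear":[0,0,1.3],"delta_rot":[0,0,0],"hand":1},{"linear":[0,0,1.3],"delta_rot":[0,0,0],"hand":1},{"linear":[0,0,1.3],"delta_rot":[0,0,0],"hand":1},{"linear":[0,0,1.3],"delta_rot":[0,0,0],"hand":1},{"linear":[0,0,1.3],"delta_rot":[0,0,0],"hand":1},{"linear":[0,0,1.3],"delta_rot":[0,0,0],"hand":1},{"linear":[0,0,1.3],"delta_rot":[0,0,0],"hand":1},{"linear":[0,0,1.2],"delta_rot":[0,0,0],"hand":1},{"linear":[0,0,0.7],"delta_rot":[0,0,0],"hand":1},{"linear":[0,0,0.5],"delta_rot":[0,0,0],"hand":1},{"linear":[0,0,0],"delta_rot":[0,0,0],"hand":1}]'
python3 -m handwheel '[{"linear":[0,0,0],"delta_rot":[0,0,0],"hand":1},{"linear":[0,0,0],"delta_rot":[0,0,0],"hand":0.8},{"linear":[0,0,0],"delta_rot":[0,0,0],"hand":0.7},{"linear":[0,0,0],"delta_rot":[0,0,0],"hand":0.6},{"linear":[0,0,0],"delta_rot":[0,0,0],"hand":0.45},{"linear":[0,0,0],"delta_rot":[0,0,0],"hand":0.45},{"linear":[0,0,0],"delta_rot":[0,0,0],"hand":0.45}]'
python3 - <<'E'
from h import *
c=cam('side'); W=cloud(c)
def mid(lo,hi,ctr,r):
    m=(np.hypot(W[...,0]-ctr[0],W[...,1]-ctr[1])<r)&(W[...,2]>lo)&(W[...,2]<hi); q=W[m]
    print(lo,len(q),(q.min(0)+q.max(0))/2,np.ptp(q,0)) if len(q) else print(lo,'none')
for z in(70,85,120,135): mid(z,z+15,(569,-263),14)
E
```

```text
time: 12.37
ee_pos: [569.2, -262.1, 175.1]
tool_rot: [-0.001, 0.0, 1.0, 0.0]
wrist_force: [-1.2, 1.2, -0.3]
finger_gap: 0.177
finger_force: 39.0
time: 12.95
ee_pos: [569.7, -262.3, 176.5]
tool_rot: [0.0, 0.0, 1.0, -0.0]
wrist_force: [-0.2, -0.6, 0.0]
finger_gap: 0.55
finger_force: 0.0
70 20 [ 569.19736883 -262.88028165   77.07073904] [ 5.78677728  6.04352819 12.12289607]
85 22 [ 568.7802601  -262.75183005   92.84972288] [ 4.33788588  5.50971682 14.0750442 ]
120 64 [ 568.16293159 -263.99819784  127.66690629] [13.63532984 14.21752028 14.49637224]
135 56 [ 567.55218216 -264.46851436  142.39652836] [12.0285628  12.861335   14.63282312]
```

```bash
python3 -m handwheel '[{"linear":[0,0,-0.8],"delta_rot":[0,0,0],"hand":0.45},{"linear":[0,0,-1.5],"delta_rot":[0,0,0],"hand":0.45},{"linear":[0,0,-1.5],"delta_rot":[0,0,0],"hand":0.45},{"linear":[0,0,-2],"delta_rot":[0,0,0],"hand":0.45},{"linear":[0,0,-2],"delta_rot":[0,0,0],"hand":0.45},{"linear":[0,0,-2],"delta_rot":[0,0,0],"hand":0.45},{"linear":[0,0,-1],"delta_rot":[0,0,0],"hand":0.45},{"linear":[0,2,0],"delta_rot":[0,0,0],"hand":0.45},{"linear":[0,3.5,0],"delta_rot":[0,0,0],"hand":0.3},{"linear":[0,4,0],"delta_rot":[0,0,0],"hand":0},{"linear":[0,4,0],"delta_rot":[0,0,0],"hand":0},{"linear":[0,4,0],"delta_rot":[0,0,0],"hand":0}]'
python3 -m handwheel '[{"linear":[0.1,4,0],"delta_rot":[0,0,0],"hand":0},{"linear":[0.1,4,0],"delta_rot":[0,0,0],"hand":0},{"linear":[0.1,4,0],"delta_rot":[0,0,0],"hand":0},{"linear":[0.1,4,0],"delta_rot":[0,0,0],"hand":0},{"linear":[0.1,4,0],"delta_rot":[0,0,0],"hand":0},{"linear":[0.1,4,0],"delta_rot":[0,0,0],"hand":0},{"linear":[0.1,4,0],"delta_rot":[0,0,0],"hand":0},{"linear":[0.1,4,0],"delta_rot":[0,0,0],"hand":0},{"linear":[0.1,4,0],"delta_rot":[0,0,0],"hand":0},{"linear":[0,0,0],"delta_rot":[0,0,0],"hand":0},{"linear":[0,0,0],"delta_rot":[0,0,0],"hand":0}]'
python3 - <<'E'
from h import *
s=ctrl.state()
R=Ro.from_quat(np.roll(s['tool_rot'],-1)).as_matrix();print(Ro.from_matrix(R.T@np.diag([-1,1,-1])).as_rotvec(degrees=True),np.round(s['joint_positions'],2))
print('gap',s['finger_gap'])
c=cam('wrist'); save(c,'w2.png'); W=cloud(c)
m=(W[...,2]>25)&(W[...,2]<45)&(np.hypot(W[...,0]-555,W[...,1]-280)<40); P=W[m]
print(len(P)); 
if len(P): print(P.min(0),P.max(0),((P.min(0)+P.max(0))/2)); print(R.T@(np.array([555,279.5,20])-s['ee_pos']))
W=cloud(cam('side'))
def mid(lo,hi,ctr,r):
    m=(np.hypot(W[...,0]-ctr[0],W[...,1]-ctr[1])<r)&(W[...,2]>lo)&(W[...,2]<hi); q=W[m]
    print(lo,len(q),(q.min(0)+q.max(0))/2,np.ptp(q,0)) if len(q) else print(lo,'none')
for z in(70,120,185,201): mid(z,z+15,(569,-263),18)
E
```

```text
time: 14.0
ee_pos: [569.2, -85.8, 284.4]
tool_rot: [0.0, 0.001, 1.0, 0.0]
wrist_force: [0.1, -1.0, -0.6]
finger_gap: 0.996
finger_force: 0.0
time: 14.92
ee_pos: [559.5, 276.1, 283.7]
tool_rot: [-0.001, -0.003, 1.0, 0.0]
wrist_force: [0.3, 0.1, -0.1]
finger_gap: 1.0
finger_force: 0.0
[ 0.01943053 -0.06256744  0.3182507 ] [-0.72  0.37  0.21  1.66 -0.09  1.13  1.09]
gap 0.9999632183767369
1532
[526.1972639  253.04754823  25.037706  ] [581.8485319  309.61961966  35.09210425] [554.0228979  281.33358394  30.06490513]
[  4.20005904   3.29556251 263.68172467]
70 21 [ 568.89691652 -262.56472496   77.17305859] [ 4.52752209  6.73271887 14.03280579]
120 66 [ 568.47692029 -263.94461225  127.43136579] [14.75724385 13.06010308 14.75213214]
185 73 [ 567.85179889 -263.18184426  192.43779265] [12.89683027 14.50889139 14.45240354]
201 102 [ 569.36245686 -262.69221474  204.85424476] [15.05014792 15.50583715  6.79659923]
```

View pics/w2.png

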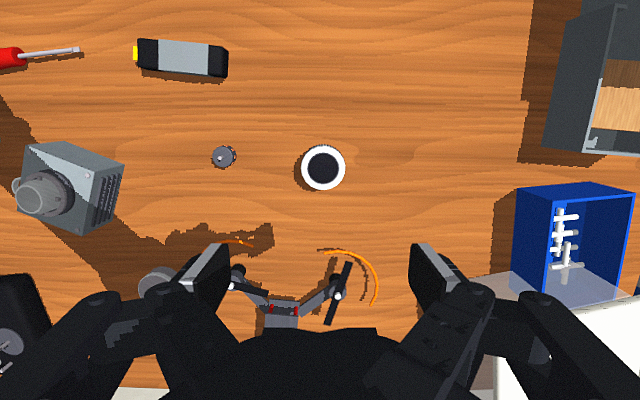

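```bash
python3 -m handwheel '[{"linear":[0.47,0.4,2],"delta_rot":[0,0,0],"hand":0},{"linear":[0,0,3],"delta_rot":[0,0,0],"hand":0},{"linear":[0,0,3],"delta_rot":[0,0,0],"hand":0},{"linear":[0,0,3],"delta_rot":[0,0,0],"hand":0},{"linear":[0,0,3],"delta_rot":[0,0,0],"hand":0},{"linear":[0,0,3],"delta_rot":[0,0,0],"hand":0},{"linear":[0,0,1],"delta_rot":[0,0,0],"hand":0},{"linear":[0,0,0],"delta_rot":[0,0,0],"hand":0},{"linear":[0,0,0],"delta_rot":[0,0,0],"hand":0}]'
python3 - <<'E'
from h import *
s=ctrl.state()
R=Ro.from_quat(np.roll(s['tool_rot'],-1)).as_matrix();print(Ro.from_matrix(R.T@np.diag([-1,1,-1])).as_rotvec(degrees=True))
c=cam('wrist'); W=cloud(c)
m=(W[...,2]>25)&(W[...,2]<45)&(np.hypot(W[...,0]-555,W[...,1]-280)<40); P=W[m]
print(len(P),P.min(0),P.max(0),((P.min(0)+P.max(0))/2))
# dark disc circle
im=c['image']; dk=((im.max(2)<60)&m).astype(np.uint8)
cs,_=cv2.findContours(dk,cv2.RETR_EXTERNAL,cv2.CHAIN_APPROX_NONE); k=max(cs,key=cv2.contourArea)
q=np.array([onplane(c,u,v,31)[:2] for u,v in k[:,0]]); print('disc',cv2.minEnclosingCircle(q.astype(np.float32)))
q=W[m]; print('ring circ',cv2.minEnclosingCircle(q[:,:2].astype(np.float32)))
print(R.T@(np.array([554.6,280.3,18])-s['ee_pos']))
E
```

```text
time: 15.77
ee_pos: [556.8, 275.6, 105.1]
tool_rot: [0.0, 0.001, 1.0, -0.0]
wrist_force: [0.3, -0.1, 1.0]
finger_gap: 1.005
finger_force: 0.0
[-0.02058809  0.02628348 -0.11198149]
4967 [526.03692087 252.74939138  25.00172951] [582.3838677  308.73557483  34.91474204] [554.21039429 280.74248311  29.95823578]
disc ((555.397216796875, 281.33489990234375), 19.479904174804688)
ring circ ((554.4003295898438, 280.93310546875), 28.464466094970703)
[ 2.25194395  4.70555854 87.069428  ]
```

```bash
python3 -m handwheel '[{"linear":[0.2,0.48,1],"delta_rot":[0,0,0],"hand":0},{"linear":[0,0,2],"delta_rot":[0,0,0],"hand":0},{"linear":[0,0,2],"delta_rot":[0,0,0],"hand":0},{"linear":[0,0,2],"delta_rot":[0,0,0],"hand":0},{"linear":[0,0,1],"delta_rot":[0,0,0],"hand":0},{"linear":[0,0,0.6],"delta_rot":[0,0,0],"hand":0},{"linear":[0,0,0],"delta_rot":[0,0,0],"hand":0},{"linear":[0,0,0],"delta_rot":[0,0,0],"hand":0}]' 50
python3 -c "
from h import *
for i in range(4):
    print(np.round(ctrl.state()['ee_pos'],1),np.round(ctrl.state()['joint_positions'],3)); cam('wrist')
c=cam('wrist'); save(c,'w3.png')"
```

```text
time: 16.48
ee_pos: [554.6, 281.9, 19.1]
tool_rot: [0.001, 0.0, 1.0, 0.0]
wrist_force: [-0.2, 0.5, 1.0]
finger_gap: 1.003
finger_force: 0.0
[554.6 281.9  19.1] [-0.678  0.685  0.146  1.841 -0.157  0.626  1.134]
[554.9 282.   19.4] [-0.678  0.684  0.146  1.84  -0.157  0.626  1.134]
[554.9 282.   19.6] [-0.678  0.684  0.146  1.84  -0.157  0.626  1.134]
[554.8 281.9  19.5] [-0.678  0.684  0.146  1.841 -0.157  0.626  1.134]
```

View pics/w3.png

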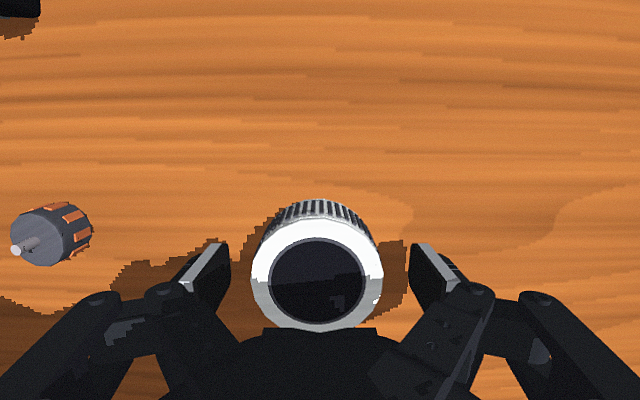

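The collar sits centred between the open pads: collar at about (317,265), pads at (230,265) and (410,265).

```bash
python3 -m handwheel '[{"linear":[0,0,0],"delta_rot":[0,0,0],"hand":0.2},{"linear":[0,0,0],"delta_rot":[0,0,0],"hand":0.27},{"linear":[0,0,0],"delta_rot":[0,0,0],"hand":0.3},{"linear":[0,0,0],"delta_rot":[0,0,0],"hand":0.35},{"linear":[0,0,0],"delta_rot":[0,0,0],"hand":1},{"linear":[0,0,0],"delta_rot":[0,0,0],"hand":1},{"linear":[0,0,0],"delta_rot":[0,0,0],"hand":1},{"linear":[0,0,0],"delta_rot":[0,0,0],"hand":1}]' 50
python3 -m handwheel '[{"linear":[0,0,-1],"delta_rot":[0,0,0],"hand":1},{"linear":[0,0,-2],"delta_rot":[0,0,0],"hand":1},{"linear":[0,0,-2],"delta_rot":[0,0,0],"hand":1},{"linear":[0,0,-2],"delta_rot":[0,0,0],"hand":1},{"linear":[0,0,-2],"delta_rot":[0,0,0],"hand":1},{"linear":[0,0,-2],"delta_rot":[0,0,0],"hand":1},{"linear":[0,0,-2],"delta_rot":[0,0,0],"hand":1},{"linear":[0,0,-1],"delta_rot":[0,0,0],"hand":1},{"linear":[0,0,0],"delta_rot":[0,0,0],"hand":1},{"linear":[0,0,0],"delta_rot":[0,0,0],"hand":1}]'
python3 - <<'E'
from h import *
s=ctrl.state()
R=Ro.from_quat(np.roll(s['tool_rot'],-1)).as_matrix();print(Ro.from_matrix(R.T@np.diag([-1,1,-1])).as_rotvec(degrees=True),np.round(s['joint_positions'],2))
e=np.array(s['ee_pos'])
c=cam('wrist'); W=cloud(c); save(c,'w4.png')
V=(W-e)@R # tool frame
m=(np.hypot(V[...,0],V[...,1])<32)&(V[...,2]<-0)&(V[...,2]>-25); im=c['image']
dk=((im.max(2)<70)&m).astype(np.uint8)
dk=cv2.morphologyEx(dk,cv2.MORPH_OPEN,np.ones((5,5),np.uint8))
cs,_=cv2.findContours(dk,cv2.RETR_EXTERNAL,cv2.CHAIN_APPROX_NONE)
for k in sorted(cs,key=cv2.contourArea)[-2:]: q=V[k[:,0,1],k[:,0,0]]; print(cv2.contourArea(k),cv2.minEnclosingCircle(q[:,:2].astype(np.float32)),q.mean(0))
br=m&(im.min(2)>120); q=V[br]; print('bright',len(q),q.min(0),q.max(0),np.median(q[:,2]))
A=np.c_[q[:,:2],np.ones(len(q))]; z=q[:,2]; g=abs(z-np.median(z))<2; print('top plane slope',np.linalg.lstsq(A[g],z[g],rcond=None)[0])
print('to over barrel tool mm',R.T@(np.array([579.5,-54.3,e[2]])-e))
W=cloud(cam('side')); d=W-e; 
for z0 in (8,-8,-16):
  mm=(np.hypot(d[...,0],d[...,1])<40)&(d[...,2]<z0+8)&(d[...,2]>z0); print(z0,mm.sum(),d[mm].min(0),d[mm].max(0))
E
```

```text
time: 17.4
ee_pos: [554.1, 281.5, 18.9]
tool_rot: [-0.0, 0.0, 1.0, 0.0]
wrist_force: [-2.2, -1.1, 5.0]
finger_gap: 0.647
finger_force: 51.7
time: 18.23
ee_pos: [553.9, 281.5, 158.4]
tool_rot: [0.0, 0.0, 1.0, 0.0]
wrist_force: [0.3, -0.3, -1.5]
finger_gap: 0.651
finger_force: 53.2
[ 0.02060272  0.02085625 -0.00975837] [-0.71  0.49  0.19  1.78 -0.12  0.88  1.1 ]
499.5 ((1.1627655029296875, 28.049610137939453), 11.109732627868652) [  4.15778132  28.02110988 -14.94990424]
5966.0 ((-1.4128512144088745, -0.02678711898624897), 20.41860008239746) [-2.71330606e-01  1.40324522e-03 -1.37257161e+01]
bright 5810 [-24.43934216 -30.96521227 -23.74391123] [ 2.78870774e+01  3.09051332e+01 -1.90558493e-03] -13.127691011224766
top plane slope [ 1.79042155e-03 -1.83011879e-04 -1.31989474e+01]
to over barrel tool mm [-2.56097513e+01 -3.35803439e+02 -1.11438996e-01]
8 164 [-27.80328198 -39.76350638   8.0256367 ] [16.35144036 36.02841912 15.94879123]
-8 77 [-27.98626554 -39.69234263  -7.67140002] [ 2.28818236e+01  8.27468811e+00 -2.08145199e-02]
-16 63 [-27.99635279 -37.45639778 -15.92181404] [26.70876851  1.33122098 -8.09333401]
```

```bash
python3 -m handwheel '[{"linear":[-0.28,-2,0],"delta_rot":[0,0,0],"hand":1},{"linear":[-0.28,-3.5,0],"delta_rot":[0,0,0],"hand":1},{"linear":[-0.28,-3.5,0],"delta_rot":[0,0,0],"hand":1},{"linear":[-0.28,-3.5,0],"delta_rot":[0,0,0],"hand":1},{"linear":[-0.28,-3.5,0],"delta_rot":[0,0,0],"hand":1},{"linear":[-0.28,-3.5,0],"delta_rot":[0,0,0],"hand":1},{"linear":[-0.28,-3.5,0],"delta_rot":[0,0,0],"hand":1},{"linear":[-0.28,-3.5,0],"delta_rot":[0,0,0],"hand":1},{"linear":[-0.28,-3.5,0],"delta_rot":[0,0,0],"hand":1},{"linear":[-0.04,-3.4,0],"delta_rot":[0,0,0],"hand":1},{"linear":[0,0,0],"delta_rot":[0,0,0],"hand":1},{"linear":[0,0,0],"delta_rot":[0,0,0],"hand":1}]'
cat > al.py <<'E'
from h import *
s=ctrl.state()
R=Ro.from_quat(np.roll(s['tool_rot'],-1)).as_matrix();e=np.array(s['ee_pos'])
print('rot err',Ro.from_matrix(R.T@np.diag([-1,1,-1])).as_rotvec(degrees=True).round(2),'ee',e.round(1),'F',np.round(s['wrist_force'],1),'j7',s['joint_positions'][6])
print('to barrel',(R.T@(np.array([579.6,-54.2,e[2]])-e)).round(1))
cs=e-[0,0,18.8]
for n in('side','top'):
    W=cloud(cam(n)); d=W-[579.6,-54.2,0]; r=np.hypot(d[...,0],d[...,1])
    for lab,lo,hi,rm in(('collar',cs[2]+2,cs[2]+14,31),('barrel',66,min(95,cs[2]-3),30)):
        P=W[(r<rm)&(W[...,2]>lo)&(W[...,2]<hi)]
        if len(P)>5: print(n,lab,len(P),'x',P[:,0].min().round(1),P[:,0].max().round(1),'y',P[:,1].min().round(1),P[:,1].max().round(1))
E
python3 al.py
```

```text
time: 19.33
ee_pos: [578.5, -55.6, 157.0]
tool_rot: [-0.001, 0.003, 1.0, -0.001]
wrist_force: [0.7, 0.0, -1.8]
finger_gap: 0.643
finger_force: 53.3
rot err [-0.07 -0.14 -0.32] ee [578.5 -55.6 157. ] F [ 0.7  0.  -1.8] j7 1.6823747572736303
to barrel [-1.1  1.4 -0. ]
side collar 83 x 550.6 597.2 y -81.2 -48.3
side barrel 543 x 552.5 606.8 y -81.1 -28.6
```

```bash
python3 -m handwheel '[{"linear":[-0.12,0.06,1],"delta_rot":[0,0,0],"hand":1},{"linear":[0,0,1],"delta_rot":[0,0,0],"hand":1},{"linear":[0,0,1],"delta_rot":[0,0,0],"hand":1},{"linear":[0,0,0.5],"delta_rot":[0,0,0],"hand":1},{"linear":[0,0,0],"delta_rot":[0,0,0],"hand":1},{"linear":[0,0,0],"delta_rot":[0,0,0],"hand":1}]'; python3 al.py
```

```text
time: 19.93
ee_pos: [580.4, -51.7, 122.6]
tool_rot: [-0.001, -0.0, 1.0, -0.0]
wrist_force: [-0.1, 0.8, -0.6]
finger_gap: 0.647
finger_force: 53.3
rot err [-0.01 -0.07  0.01] ee [580.4 -51.7 122.6] F [-0.1  0.8 -0.6] j7 1.695337510170837
to barrel [ 0.8 -2.5  0. ]
side collar 81 x 552.0 583.3 y -84.9 -39.5
side barrel 374 x 551.7 605.6 y -80.9 -31.1
```

```bash
python3 -m handwheel '[{"linear":[0,0,0],"delta_rot":[0,0,0],"hand":1},{"linear":[0,0,0],"delta_rot":[0,0,0],"hand":1}]' | sed -n 2p
python3 - <<'E'
from h import *
for i in range(3):
    s=ctrl.state(); print(np.round(s['ee_pos'],1)); cam('top')
c=cam('wrist'); save(c,'w5.png'); W=cloud(c)
s=ctrl.state(); R=Ro.from_quat(np.roll(s['tool_rot'],-1)).as_matrix();e=np.array(s['ee_pos'])
V=(W-e)@R; m=(np.hypot(V[...,0],V[...,1])<32)&(V[...,2]<-5)&(V[...,2]>-25); dk=((c['image'].max(2)<70)&m).astype(np.uint8)
dk=cv2.morphologyEx(dk,cv2.MORPH_OPEN,np.ones((5,5),np.uint8)); cs,_=cv2.findContours(dk,cv2.RETR_EXTERNAL,cv2.CHAIN_APPROX_NONE)
k=max(cs,key=cv2.contourArea); print('disc world',cv2.minEnclosingCircle(W[k[:,0,1],k[:,0,0]][:,:2].astype(np.float32)))
for z,n in((60,'block'),):
    P=W[(abs(W[...,2]-60)<4)&(np.hypot(W[...,0]-579,W[...,1]+54)<75)]; 
    print(n,len(P),cv2.minAreaRect(P[:,:2].astype(np.float32)),P.min(0),P.max(0))
T=dict(np.load('pics/top0.npz')); 
for nm in('top','side'):
    c=dict(np.load(f'pics/{nm}0.npz')); W=cloud(c); P=W[(abs(W[...,2]-60)<4)&(np.hypot(W[...,0]-579,W[...,1]+54)<75)]; print(nm,cv2.minAreaRect(P[:,:2].astype(np.float32)))
    P=W[(abs(W[...,2]-95)<4)&(np.hypot(W[...,0]-579,W[...,1]+54)<25)]; print('mouth',cv2.minEnclosingCircle(P[:,:2].astype(np.float32)))
    P=W[(abs(W[...,2]-75)<4)&(np.hypot(W[...,0]-579,W[...,1]+54)<35)]; print('ring',cv2.minEnclosingCircle(P[:,:2].astype(np.float32)))
E
```

```text
ee_pos: [581.1, -52.0, 123.8]
[581.1 -52.  123.8]
[581.  -52.  123.7]
[581.  -51.9 123.6]
disc world ((582.3721923828125, -52.042884826660156), 20.479944229125977)
block 7578 ((576.467529296875, -52.1137809753418), (90.14761352539062, 83.09825134277344), 68.19992065429688) [ 521.32752086 -109.0231749    56.04057504] [598.70303634   4.50168523  63.97564492]
top ((579.5776977539062, -54.53973388671875), (89.89723205566406, 90.86851501464844), 68.1202621459961)
mouth ((579.473388671875, -54.0572395324707), 18.820606231689453)
ring ((579.2366943359375, -54.273956298828125), 27.73316192626953)
side ((579.9208984375, -53.3669319152832), (93.38030242919922, 90.16956329345703), 68.32205200195312)
mouth ((579.8290405273438, -53.66791915893555), 18.278396606445312)
ring ((580.2578125, -54.21186447143555), 28.32110595703125)
```

View pics/w5.png

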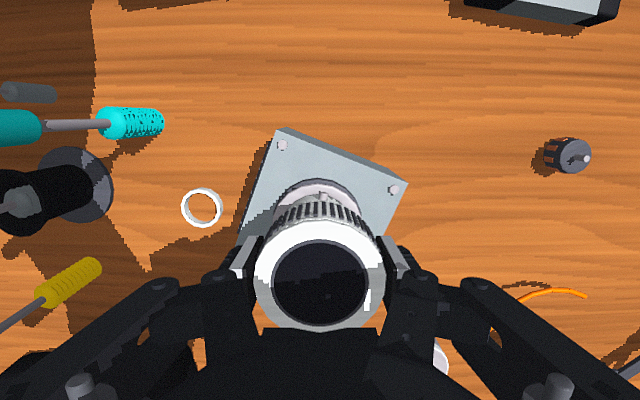

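The view shows the collar's top disc at (320,282) held over the barrel. The front of the steel ring is visible below it at about (318,190), and the head block's corner is at (280,130).

```bash
cat > fit.py <<'E'
from h import *
from scipy.optimize import least_squares
s=ctrl.state(); R=Ro.from_quat(np.roll(s['tool_rot'],-1)).as_matrix(); e=np.array(s['ee_pos'])
c=cam('wrist'); W=cloud(c); im=c['image']
r=np.hypot(W[...,0]-579.6,W[...,1]+54.2)
def fit(P,rad):
    f=lambda p:np.hypot(P[:,0]-p[0],P[:,1]-p[1])-rad
    return least_squares(f,[579.6,-54],loss='soft_l1').x
def outer(lo,hi,rlo,rhi,az):  # wall points (rough vertical surface), front side only
    a=np.degrees(np.arctan2(W[...,1]+54.2,W[...,0]-579.6)); f=(abs(np.abs(a)-180)<az) if True else 0
    return W[(W[...,2]>lo)&(W[...,2]<hi)&(r>rlo)&(r<rhi)&(abs(abs(a)-180)<az)]
zc=e[2]-18.8
P=outer(zc+5,zc+27,24,34,55); q=fit(P,28.3); print('collar wall',len(P),q,'rms',np.std(np.hypot(*(P[:,:2]-q).T)))
if zc>84:
    P=outer(62,74,24,34,55); print('ring wall',len(P)); 
    if len(P)>10: print(fit(P,28))
# top rim of the collar: outer boundary of bright top face
T=W[(abs(W[...,2]-e[2]-13.2)<2.5)&(r<34)]; print('top face',len(T),T.min(0),T.max(0))
print('ee',e.round(1),'F',np.round(s['wrist_force'],1))
E
python3 fit.py
```

```text
collar wall 1429 [581.62651618 -51.84631212] rms 0.4398327428320407
ring wall 393
[580.17787563 -53.41140652]
top face 12280 [553.514646   -86.48818201 134.21733134] [605.46551884 -21.80533013 139.20784852]
ee [580.9 -51.9 123.5] F [-0.4 -1.  -1.6]
```

```bash
python3 -m handwheel '[{"linear":[0.14,-0.16,0],"delta_rot":[0,0,0],"hand":1},{"linear":[0,0,0.5],"delta_rot":[0,0,0],"hand":1},{"linear":[0,0,0],"delta_rot":[0,0,0],"hand":1},{"linear":[0,0,0],"delta_rot":[0,0,0],"hand":1}]'; python3 fit.py
```

```text
time: 20.78
ee_pos: [579.0, -53.5, 117.8]
tool_rot: [-0.001, 0.0, 1.0, 0.0]
wrist_force: [-0.4, 1.2, -1.1]
finger_gap: 0.649
finger_force: 53.3
collar wall 1457 [579.73040297 -53.46232926] rms 0.4423759972402074
ring wall 434
[580.21650094 -53.37606623]
top face 12264 [551.46430732 -85.93452236 128.49405702] [603.29257925 -22.59375994 133.48396401]
ee [579.  -53.5 117.8] F [-0.4  1.2 -1.1]
```

Within half a millimetre; going down over the barrel.

```bash
python3 -m handwheel '[{"linear":[-0.04,0,0.4],"delta_rot":[0,0,0],"hand":1},{"linear":[0,0,0.4],"delta_rot":[0,0,0],"hand":1},{"linear":[0,0,0.3],"delta_rot":[0,0,0],"hand":1},{"linear":[0,0,0],"delta_rot":[0,0,0],"hand":1},{"linear":[0,0,0],"delta_rot":[0,0,0],"hand":1}]'; python3 fit.py
python3 -m handwheel '[{"linear":[0,0,0.3],"delta_rot":[0,0,0],"hand":1},{"linear":[0,0,0.2],"delta_rot":[0,0,0],"hand":1},{"linear":[0,0,0],"delta_rot":[0,0,0],"hand":1},{"linear":[0,0,0],"delta_rot":[0,0,0],"hand":1}]'
```

```text
time: 21.25
ee_pos: [579.5, -53.5, 106.9]
tool_rot: [-0.0, 0.0, 1.0, -0.0]
wrist_force: [0.6, 0.5, -2.1]
finger_gap: 0.65
finger_force: 53.3
collar wall 1444 [580.27738064 -53.44056223] rms 0.43674238304105245
ring wall 503
[580.26615162 -53.37540472]
top face 12240 [552.11849455 -86.01724687 117.62169421] [603.85296235 -22.28114755 122.61577127]
ee [579.5 -53.5 106.9] F [ 0.6  0.5 -2.1]
time: 21.63
ee_pos: [579.6, -53.5, 102.1]
tool_rot: [-0.0, 0.0, 1.0, 0.0]
wrist_force: [0.1, -1.0, -1.6]
finger_gap: 0.645
finger_force: 53.3
```

```bash
for i in 1; do python3 -m handwheel '[{"linear":[0,0,0.15],"delta_rot":[0,0,0],"hand":1},{"linear":[0,0,0],"delta_rot":[0,0,0],"hand":1},{"linear":[0,0,0],"delta_rot":[0,0,0],"hand":1}]'; python3 -m handwheel '[{"linear":[0,0,0.15],"delta_rot":[0,0,0],"hand":1},{"linear":[0,0,0],"delta_rot":[0,0,0],"hand":1},{"linear":[0,0,0],"delta_rot":[0,0,0],"hand":1}]'; done
```

```text
time: 21.88
ee_pos: [579.9, -53.5, 100.9]
tool_rot: [0.0, 0.0, 1.0, -0.0]
wrist_force: [0.2, 0.3, -0.0]
finger_gap: 0.643
finger_force: 53.5
time: 22.13
ee_pos: [580.2, -53.5, 100.5]
tool_rot: [0.0, 0.0, 1.0, 0.0]
wrist_force: [-3.1, 0.8, 9.8]
finger_gap: 0.644
finger_force: 54.3
```

```bash
python3 -m handwheel '[{"linear":[0,0,0],"delta_rot":[0,0,4],"hand":1},{"linear":[0,0,0],"delta_rot":[0,0,4],"hand":1},{"linear":[0,0,0],"delta_rot":[0,0,0],"hand":1}]'
python3 -m handwheel '[{"linear":[0,0,0],"delta_rot":[0,0,4],"hand":1},{"linear":[0,0,0],"delta_rot":[0,0,4],"hand":1},{"linear":[0,0,0],"delta_rot":[0,0,0],"hand":1}]'; python3 -c "
from h import *
print(ctrl.state()['ft_torque'])"
```

```text
time: 22.38
ee_pos: [579.8, -53.5, 99.4]
tool_rot: [0.0, 0.071, 0.997, -0.0]
wrist_force: [0.1, -0.2, -0.2]
finger_gap: 0.645
finger_force: 53.4
time: 22.63
ee_pos: [579.6, -53.3, 99.0]
tool_rot: [-0.0, 0.139, 0.99, -0.0]
wrist_force: [0.2, 0.4, -0.5]
finger_gap: 0.647
finger_force: 53.3
[-0.03279834  0.01377011  0.00351348]
```

```bash
python3 -m handwheel '[{"linear":[0,0,0.15],"delta_rot":[0,0,0],"hand":1},{"linear":[0,0,0.15],"delta_rot":[0,0,0],"hand":1},{"linear":[0,0,0],"delta_rot":[0,0,0],"hand":1},{"linear":[0,0,0],"delta_rot":[0,0,0],"hand":1}]'; python3 -c "
from h import *
print(ctrl.state()['ft_torque'])"
```

```text
time: 22.97
ee_pos: [579.6, -53.5, 96.1]
tool_rot: [-0.0, 0.139, 0.99, 0.0]
wrist_force: [-0.8, 0.5, -0.6]
finger_gap: 0.645
finger_force: 53.3
[ 0.02223668 -0.01133198 -0.01103505]
```

```bash
python3 -m handwheel '[{"linear":[0,0,0.2],"delta_rot":[0,0,0],"hand":1},{"linear":[0,0,0.2],"delta_rot":[0,0,0],"hand":1},{"linear":[0,0,0],"delta_rot":[0,0,0],"hand":1},{"linear":[0,0,0],"delta_rot":[0,0,0],"hand":1}]' 80
python3 -m handwheel '[{"linear":[0,0,0.2],"delta_rot":[0,0,0],"hand":1},{"linear":[0,0,0.15],"delta_rot":[0,0,0],"hand":1},{"linear":[0,0,0],"delta_rot":[0,0,0],"hand":1},{"linear":[0,0,0],"delta_rot":[0,0,0],"hand":1}]'
```

```text
time: 23.3
ee_pos: [580.0, -53.6, 92.6]
tool_rot: [0.0, 0.139, 0.99, 0.0]
wrist_force: [-2.1, -0.1, 4.7]
finger_gap: 0.639
finger_force: 84.7
time: 23.63
ee_pos: [580.0, -53.6, 89.3]
tool_rot: [0.0, 0.139, 0.99, 0.0]
wrist_force: [-2.6, -0.1, 7.4]
finger_gap: 0.64
finger_force: 85.3
```

```bash
python3 -m handwheel '[{"linear":[0,0,0.15],"delta_rot":[0,0,0],"hand":1},{"linear":[0,0,0],"delta_rot":[0,0,0],"hand":1},{"linear":[0,0,0],"delta_rot":[0,0,0],"hand":1},{"linear":[0,0,0],"delta_rot":[0,0,0],"hand":1}]'
python3 -m handwheel '[{"linear":[0,0,0.05],"delta_rot":[0,0,0],"hand":1},{"linear":[0,0,0],"delta_rot":[0,0,0],"hand":1},{"linear":[0,0,0],"delta_rot":[0,0,0],"hand":1},{"linear":[0,0,0],"delta_rot":[0,0,0],"hand":1}]'
python3 - <<'E'
from h import *
s=ctrl.state(); e=np.array(s['ee_pos'])
c=cam('wrist'); W=cloud(c); save(c,'w6.png'); r=np.hypot(W[...,0]-580,W[...,1]+53.5); P=W[(r>20)&(r<26)&(c['image'].min(2)>150)]; P=P[abs(P[:,2]-102)<6]
A=np.c_[P[:,:2]-P[:,:2].mean(0),np.ones(len(P))]; print('top z, tilt',np.linalg.lstsq(A,P[:,2],rcond=None)[0],len(P))
W=cloud(cam('side'))
def mid(lo,hi,ctr,rr):
    m=(np.hypot(W[...,0]-ctr[0],W[...,1]-ctr[1])<rr)&(W[...,2]>lo)&(W[...,2]<hi); q=W[m]
    print(lo,len(q),(q.min(0)+q.max(0))/2) if len(q) else print(lo,'none')
for z in(70,120,190): mid(z,z+15,(569,-263),18)
E
```

```text
time: 23.97
ee_pos: [580.1, -53.6, 89.0]
tool_rot: [0.0, 0.139, 0.99, 0.0]
wrist_force: [-5.5, -0.3, 17.9]
finger_gap: 0.635
finger_force: 86.2
time: 24.3
ee_pos: [580.1, -53.6, 89.0]
tool_rot: [0.0, 0.139, 0.99, 0.0]
wrist_force: [-7.3, 0.8, 21.5]
finger_gap: 0.636
finger_force: 86.7
top z, tilt [-2.71288651e-03  3.54858120e-03  1.02191123e+02] 2782
70 18 [ 568.81595702 -263.38007231   78.46584839]
120 63 [ 568.51071292 -263.56801371  127.75359015]
190 83 [ 569.54501648 -262.3757062   197.53677511]
```

View pics/w6.png

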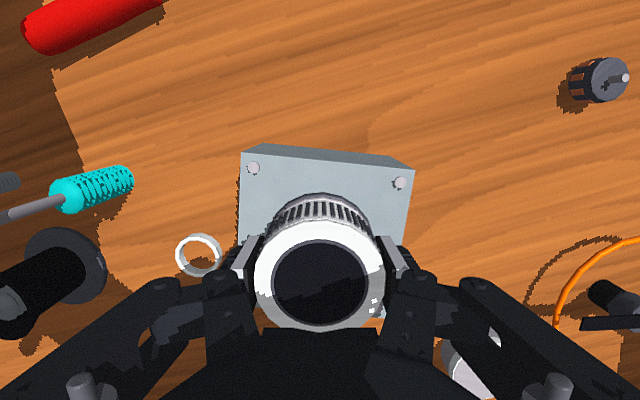

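The collar's top rim at (320,283) is level at 102 mm, so its origin is about 70 mm. The force has jumped to over 20 N against the stop. The ring at (198,255) has not been touched.

```bash
python3 -c "
from workcell import ctrl
print(ctrl.hand_in())"
```

```text
the job is handed in; nothing more can be done
None
```

The job is handed in: the brush went down, up and down in the barrel and stands upright in its stand again, and the filter cell is held fully home (underside about 70 mm above the bench) with no bystander touched as far as I could see; the judge's verdict was not shown.

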